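# Check-weigh the drizzled bars on the counter balance

## Task

Check the two drizzle-striped bars against the brass weight on the balance, one after the other: take one from the row, set it down on the empty load plate, let go and wait for the beam to settle, then take it up again and lay it crosswise and flat in a tray before you fetch the next: in the white tray if it is at least as heavy as the weight, in the red tray if it is lighter (if the beam stays all but level either tray will do). Set the bars down gently, never drop them or lean hard on the balance, and leave the plain bars, the weight, the spatula and the bowl where they are.

Things in the scene. Friction and masses are not known exactly. Their poses are not given: they have to be found in the camera images.
- bar_a_mid (a point): a striped bar: dark chocolate-coated bar with a cream zigzag drizzle on top, 68 long (its x) x 42 wide (its y) x 34 mm high (its z), flat ends and sides with rounded edges, a nominal 120 g but anything from 78 to 162 g. Starts in the row on the sheet pan. The point is the bar's centre, half-way up (17 mm)
- bar_b_mid (a point): the other striped bar, same size and looks, its own unknown weight; point and axes as for the first
- bar_1_mid (a point): a plain dark bar (no drizzle) of the row, same size, 120 g, already checked and to be left alone; the point is its centre
- bar_2_mid (a point): a plain dark bar (no drizzle) of the row, same size, 120 g, already checked and to be left alone; the point is its centre
- bar_3_mid (a point): a plain dark bar (no drizzle) of the row, same size, 120 g, already checked and to be left alone; the point is its centre
- bar_4_mid (a point): a plain dark bar (no drizzle) of the row, same size, 120 g, already checked and to be left alone; the point is its centre
- sheet_pan: fixed aluminium sheet pan, 240 (x) x 330 (y) mm with a 13 mm high rim, lined with brown paper whose top is 3 mm above the origin (underside centre). The six bars lie on the paper in one row along the pan's y axis, 48 mm apart centre to centre, so only 6 mm lies between neighbours' long sides; their ends are free. The two striped ones are never at the ends of the row
- balance: fixed white counter balance with two round plates; its beam runs along its y axis, load plate at -y (0.15 m from the centre), weight plate at +y (0.15 m). Housing 135 x 400 mm, 58 mm high; a two-faced indicator card with red pointers stands in the middle, 74 mm wide and 210 mm high. Origin: centre of its underside
- beam (a joint): beam tilt in rad: 0 level, positive = load plate down, stops at -0.12 and +0.12. It rests at -0.12 while the load plate is empty. With a bar on the load plate and let go it comes to about 0.0098 rad per gram of difference from the weight (12 g or more reaches the stop), within about 2 s; where the bar lies on the plate does not matter
- load_plate (a point): centre of the top of the empty round aluminium load plate, 160 mm across, 144 mm above the table when level; it stays level and goes up and down 18 mm as the beam tilts, yielding to a push of about 1 N or less. Its axes are those of the balance
- load_pan: the load plate with its stem; the origin is on its pivot, 46 mm below the top of the plate
- weight_plate (a point): centre of the top of the other plate, 160 mm across, on which the brass weight stands
- weight_mid (a point): loose brass 120 g weight, 25 mm across and 40 mm high, on the weight plate; the point is its centre. To be left there
- tray_white: fixed narrow white tray, for full-weight bars: inside 84 (x) x 228 (y) mm, 3 mm floor and walls, rim 37 mm high (level with the top of a bar lying in it). Origin: underside centre; a bar lying in it has its centre 20 mm above this. Crosswise means bar length along the tray's x, for which there is 8 mm of play at either end
- tray_red: fixed narrow red tray, for light bars, same shape and axes as the white one; the two trays may change places
- spatula_grip (a point): loose spatula lying between the sheet pan and the balance, 230 mm long; the point is on its handle. Not needed
- bowl: loose empty white bowl, 100 mm across and 45 mm high; origin underside centre. Not needed
There are look-alikes about, which are no part of the job. What is shaped like the part that bears bar_a_mid but turquoise is not meant. Leave any purple look-alike of the part that bears bar_b_mid alone.

How it is judged:
By the outcome, as a careful person would: the job done as asked, in the order asked, and still so for the second after the job is handed in, with the robot touching nothing.
It also fails if it takes over 72 s, if anything falls off the work surface, if the arm or the gripper's body presses on something with over 40 N, if the wrist force passes 120 N, or if a joint passes its speed limit or range.

## Robot

A 6-joint arm with a two-finger parallel gripper is mounted at the origin on the work surface. World frame = base frame: x ahead of the robot, y to its left, z up, the work surface at z = 0. Lengths are in m, angles in rad, forces in N, time in s.
With the tool pointing down it reaches from about 0.325 to 0.9 m from the base axis. Payload 3.5 kg.
Tool frame: the origin (TCP) lies on the centre line of the jaws, within the pads' length; the fingertips stand 17 mm ahead of it and the grasp point (between the pads) lies 2 mm behind it; z points along the fingers, y is the direction in which the jaws open and shut (so a half turn about z gives the same grasp; the last joint's range is limited). The gripper opens to 85 mm and grips with 20 to 120 N. Pads are 22 mm wide; open, the fingers measure 114 mm over their backs; the gripper's body (76 mm by 85 mm) begins 54 mm behind the grasp point. The pads swing forward as they close: fully open they stand 13 mm farther back than shut.
Start: joints at [1.06, 0.276, -0.026, 1.268, 0, 1.467], TCP at [0.248, 0.574, 0.248] pointing down, gripper open.
Joint ranges: [-3.12, 3.12], [-0.85, 1.88], [-1.08, 1.24], [-1.95, 2.15], [-1.57, 1.53], [-3.14, 3.14]. Speed limits (rad/s): [2.57, 2.57, 3.14, 3.14, 3.14, 3.14].

## Interface

Orientations are given as a 3x3 rotation matrix whose columns are the frame's x, y, z axes.
In Python, from cell import bot gives the robot as it stands. Calls block until the motion is done:
- bot.move_ptp(position, orientation): joint-space move of the TCP to a pose.
- bot.movel(position, orientation=None, speed=0.15, guard=None): straight line of the TCP; orientation=None keeps the orientation; speed is the mean speed in m/s. With guard (N) it stops when the force on the tool has changed by that much, and returns True; else False.
- bot.movej(angles): joint-space move.
- bot.gripper_to(opening, squeeze=None): finger opening in m; squeeze is the grip in N (None keeps the last); returns when the fingers have stopped.
- bot.hold(seconds).
- bot.solve_ik(position, orientation): joint angles nearest the present ones, or None.
- bot.grab_frame(name): name is "scene" or "top" or "wrist"; returns a dict with "pixels" (384x512x3 uint8, red, green, blue), "camera_matrix" (3x3 intrinsics, pixels), "position" and "attitude" of the camera in the world; the wrist camera has in their place "tool_from_camera" (4x4, takes a point from camera to tool coordinates, whose origin is the TCP and whose axes are the flange's). Camera axes: x right, y down, z forward; pixel columns grow to the right and rows downward; lengths in m; the calibration is good to about 2 mm. The wrist camera is an equidistant fisheye: a pixel r from the principal point sees the ray r / f radians off the axis. A picture is of the moment at which its call begins: read the wrist's pose just before it. There is no depth.
A pose or a line that the arm cannot do raises bot.PlanningError and nothing moves.
- bot.job_done(): hands the job in, once; it reports no verdict.
Readings, each from a call of its own:
- bot.current_time_s(): time.
- bot.current_joint_pos(): joint angles.
- bot.current_joint_velocities(): joint speeds.
- bot.current_joint_torque(): joint torques, N m.
- bot.current_tool_pos(): TCP position.
- bot.current_ee_rot(): TCP orientation.
- bot.current_wrist_force(): force on the tool from outside, world axes, zero at the start.
- bot.current_wrist_torque(): the same for the moment, N m.
- bot.current_opening(): finger opening in m.
Only numpy, scipy, OpenCV 4.12 (cv2) and the standard library are available. Lean on these libraries where they do the work, as an engineer would, in place of code of your own. Each camera call takes 0.05 s, during which the arm holds its last target. There are 200 camera calls.

## Working session

There is one attempt and no reset: what is moved stays moved. The work goes in short steps, each a Python script; the robot and the scene stay as the last script left them, time stands still between calls to the robot, and variables do not carry over. Pictures are saved under pics/ and viewed, about 8 in all and at most 12, crops included, and the job is handed in when it is done.

```bash
mkdir -p pics; ls
python3 - <<'E'
from cell import bot
import cv2,pickle
d={}
for n in("scene","top"):
    f=bot.grab_frame(n);d[n]=f
    cv2.imwrite(f"pics/{n}0.png",f["pixels"][:,:,::-1]);print(n,f["camera_matrix"],f["position"],f["attitude"])
pickle.dump(d,open("f0.pkl","wb"));print(bot.current_time_s(),bot.current_ee_rot())
E
```

```text
pics
scene [[489.32007533   0.         258.78401234]
 [  0.         489.32007533 196.27884233]
 [  0.           0.           1.        ]] [1.50019102 0.43166091 0.88494754] [[-0.43866696  0.52839266 -0.72689235]
 [ 0.89861019  0.26550367 -0.34929576]
 [ 0.00842727 -0.80641739 -0.59128672]]
top [[439.74485489   0.         256.6493127 ]
 [  0.         439.74485489 191.68520934]
 [  0.           0.           1.        ]] [ 0.3394125  -0.02993578  1.50251938] [[-1.63524927e-02 -9.89497144e-01  1.43624507e-01]
 [-9.99864957e-01  1.64173821e-02 -7.33382267e-04]
 [-1.63225875e-03 -1.43617104e-01 -9.89631984e-01]]
0.1 [[-9.18008052e-01  3.96560464e-01 -1.00786806e-03]
 [ 3.96561688e-01  9.18006313e-01 -1.79891271e-03]
 [ 2.11851581e-04 -2.05109821e-03 -9.99997874e-01]]
```

View pics/top0.png

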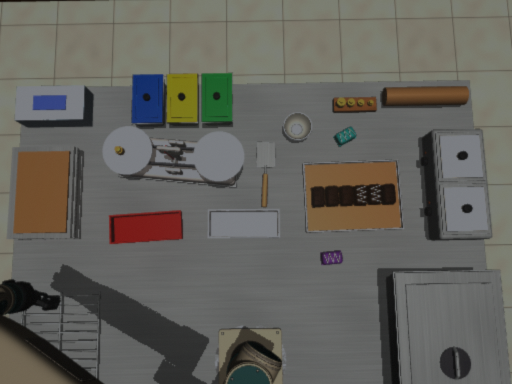

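View pics/scene0.png

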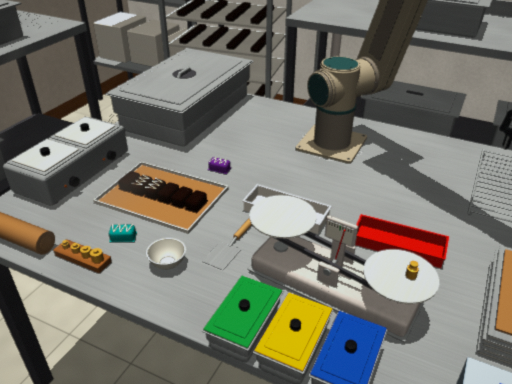

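Choices: the cream-striped bars in the row are at top-view (362,195) and (376,195). Look-alikes are turquoise (345,135) and purple (332,257), neither of which is in the row. The plain bars are at columns 318, 332, 346 and 389. The load plate is the empty one at (219,156), and the weight stands at (119,150). The red tray is at (146,227) and the white tray at (244,223).

```bash
cat > h.py <<'E'
from cell import bot
import cv2,numpy as np
def ray(f,uv,z):
    K=f["camera_matrix"];R=np.array(f["attitude"]);p=np.array(f["position"])
    d=R@np.linalg.solve(K,[uv[0],uv[1],1.]);return p+d*(z-p[2])/d[2]
def wray(f,P,R,uv,z):
    K=f["camera_matrix"];T=np.array(f["tool_from_camera"])
    x=(uv[0]-K[0,2])/K[0,0];y=(uv[1]-K[1,2])/K[1,1];r=np.hypot(x,y)+1e-12
    d=R@T[:3,:3]@np.array([np.sin(r)*x/r,np.sin(r)*y/r,np.cos(r)])
    p=R@T[:3,3]+P;return p+d*(z-p[2])/d[2]
def down(a):  # jaw (y) axis at world yaw a, z down
    y=np.array([np.cos(a),np.sin(a),0]);z=np.array([0,0,-1.]);return np.c_[np.cross(y,z),y,z]
def rect(pts):
    c,s,a=cv2.minAreaRect(np.float32(pts)[:,:2]);
    b=cv2.boxPoints((c,s,a));e=b[1]-b[0] if np.hypot(*(b[1]-b[0]))>np.hypot(*(b[2]-b[1])) else b[2]-b[1]
    yaw=np.degrees(np.arctan2(e[1],e[0]))%180   # long axis
    return np.round(c,4),np.round(sorted(s),4),round(float(yaw),1)
def blobs(m,box):
    x0,x1,y0,y1=box;k=np.zeros_like(m);k[y0:y1,x0:x1]=m[y0:y1,x0:x1]
    c,_=cv2.findContours(k,cv2.RETR_EXTERNAL,cv2.CHAIN_APPROX_NONE);return max(c,key=cv2.contourArea)[:,0,:]
E
python3 - <<'E'
import pickle
from h import *
f=pickle.load(open("f0.pkl","rb"))["top"];im=f["pixels"];h=cv2.cvtColor(im,cv2.COLOR_RGB2HSV)
H,S,V=cv2.split(h)
def go(n,m,box,z):
    b=blobs(m.astype(np.uint8),box);print(n,rect([ray(f,p,z) for p in b]))
go("red",((H<8)|(H>172))&(S>150)&(V>60),(100,195,200,250),.037)
go("pan",(H>8)&(H<25)&(S>90)&(V>100),(298,408,155,238),.003)
row=cv2.morphologyEx(((V<90)).astype(np.uint8),cv2.MORPH_CLOSE,np.ones((7,7)));go("row",row,(308,398,180,212),.037)
w=(S<40)&(V>165)
go("white",w,(203,284,205,242),.037)
go("load",w,(192,250,125,185),.162);go("weight",w,(98,155,122,180),.126)
g=cv2.resize(im[110:260,90:420],None,fx=2.4,fy=2.4,interpolation=cv2.INTER_CUBIC);cv2.imwrite("pics/crop.png",g[:,:,::-1])
R=down(0)
for p in([.57,-.40,.35],[.57,.0,.35]):
    for a in(0,np.pi): print(p,a,bot.solve_ik(p,down(a)))
E
```

```text
Traceback (most recent call last):
  File "h.py", line 14, in rect
    c,s,a=cv2.minAreaRect(np.float32(pts)[:,:2]);
          ~~~~~~~~~~~~~~~^^^^^^^^^^^^^^^^^^^^^^^
cv2.error: OpenCV(4.12.0) /io/opencv/modules/imgproc/src/convhull.cpp:143: error: (-215:Assertion failed) total >= 0 && (depth == CV_32F || depth == CV_32S) in function 'convexHull'
```

```bash
sed -i 's/cv2.minAreaRect(np.float32(pts)\[:,:2\])/cv2.minAreaRect(np.array(pts,np.float32)[:,:2].copy())/' h.py
python3 - <<'E'
import pickle
from h import *
f=pickle.load(open("f0.pkl","rb"))["top"];im=f["pixels"];h=cv2.cvtColor(im,cv2.COLOR_RGB2HSV)
H,S,V=cv2.split(h)
def go(n,m,box,z):
    b=blobs(m.astype(np.uint8),box);print(n,rect([ray(f,p,z) for p in b]))
go("red",((H<8)|(H>172))&(S>150)&(V>60),(100,195,200,250),.037)
go("pan",(H>8)&(H<25)&(S>90)&(V>100),(298,408,155,238),.003)
row=cv2.morphologyEx(((V<90)).astype(np.uint8),cv2.MORPH_CLOSE,np.ones((7,7)));go("row",row,(308,398,180,212),.037)
w=(S<40)&(V>165)
go("white",w,(203,284,205,242),.037)
go("load",w,(192,250,125,185),.162);go("weight",w,(98,155,122,180),.126)
g=cv2.resize(im[110:260,90:420],None,fx=2.4,fy=2.4,interpolation=cv2.INTER_CUBIC);cv2.imwrite("pics/crop.png",g[:,:,::-1])
for p in([.57,-.40,.35],[.57,.0,.35]):
    for a in(0,np.pi): print(p,a,bot.solve_ik(p,down(a)))
E
```

```text
red (array([0.4405, 0.3419]), array([0.0934, 0.2392]), 93.2)
pan (array([ 0.5387, -0.3585]), array([0.227 , 0.3148]), 91.2)
row (array([ 0.5399, -0.354 ]), array([0.0814, 0.3056]), 91.3)Traceback (most recent call last):
  File "<stdin>", line 11, in <module>
  File "<stdin>", line 6, in go
  File "h.py", line 20, in blobs
    c,_=cv2.findContours(k,cv2.RETR_EXTERNAL,cv2.CHAIN_APPROX_NONE);return max(c,key=cv2.contourArea)[:,0,:]
                                                                           ~~~^^^^^^^^^^^^^^^^^^^^^^^
ValueError: max() iterable argument is empty
```

Run:
```python
import pickle
from h import *
f=pickle.load(open("f0.pkl","rb"))["top"];im=f["pixels"];h=cv2.cvtColor(im,cv2.COLOR_RGB2HSV)
H,S,V=cv2.split(h)
for p in((244,223),(208,223),(219,150),(219,165),(250,190)):print(p,h[p[1],p[0]])
for p in([.54,-.38,.30],[.5,.1,.35]):
    for a in(0,np.pi): print(p,a,bot.solve_ik(p,down(a)))
bot.move_ptp([.30,-.1,.32],down(np.pi+.02) if False else down(0.02))
for i,p in enumerate(([.50,-.36,.28],[.50,.11,.36])):
    if i: bot.move_ptp([.33,-.1,.36],down(.02))
    bot.move_ptp(p,down(.02)); P=bot.current_tool_pos();R=bot.current_ee_rot();w=bot.grab_frame("wrist")
    pickle.dump((w,P,R),open(f"w{i}.pkl","wb"));cv2.imwrite(f"pics/w{i}.png",w["pixels"][:,:,::-1]);print(w["camera_matrix"],w["tool_from_camera"])
    if i==0: a=w["pixels"]
    else: cv2.imwrite("pics/wboth.png",np.vstack([a,w["pixels"]])[:,:,::-1])
print(bot.current_time_s(),bot.current_joint_pos())
```

```text
(244, 223) [107  14 132]
(208, 223) [105  13 122]
(219, 150) [107  14 129]
(219, 165) [107  14 130]
(250, 190) [ 90   3 101]
[0.54, -0.38, 0.3] 0 [-0.7110458   0.32003524  0.13981983  1.39058092  0.          0.85975053]
[0.54, -0.38, 0.3] 3.141592653589793 [-0.7110458   0.32003524  0.13981983  1.39058092  0.         -2.28184213]
[0.5, 0.1, 0.35] 0 [ 0.07056086  0.03329382 -0.10070953  1.43679298  0.          1.64135719]
[0.5, 0.1, 0.35] 3.141592653589793 [ 0.07056086  0.03329382 -0.10070953  1.43679298  0.         -1.50023547]
[[297.31863964   0.         256.66722267]
 [  0.         297.31863964 191.73271395]
 [  0.           0.           1.        ]] [[ 3.82675535e-04 -9.64211398e-01 -2.65134369e-01  6.71248988e-02]
 [ 9.99999917e-01  3.31854491e-04  2.36474890e-04 -3.35116834e-04]
 [-1.40025753e-04 -2.65134438e-01  9.64211445e-01 -1.25818250e-01]
 [ 0.00000000e+00  0.00000000e+00  0.00000000e+00  1.00000000e+00]]
[[297.31863964   0.         256.66722267]
 [  0.         297.31863964 191.73271395]
 [  0.           0.           1.        ]] [[ 3.83406242e-04 -9.64211339e-01 -2.65134584e-01  6.71241713e-02]
 [ 9.99999917e-01  3.32757343e-04  2.35947364e-04 -3.35141185e-04]
 [-1.39277644e-04 -2.65134652e-01  9.64211386e-01 -1.25817716e-01]
 [ 0.00000000e+00  0.00000000e+00  0.00000000e+00  1.00000000e+00]]
6.1333 [ 8.82266089e-02  3.49024099e-02 -7.85362577e-02  1.45782831e+00
 -5.43172423e-04  1.64061198e+00]
```

View pics/w0.png

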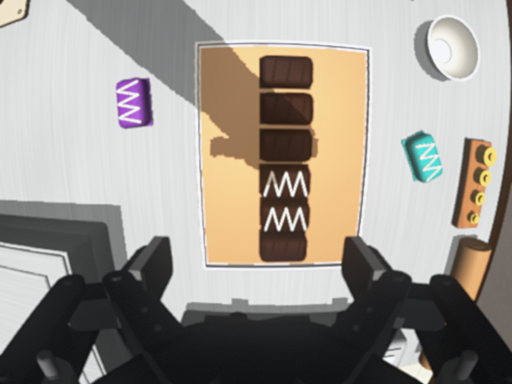

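View pics/w1.png

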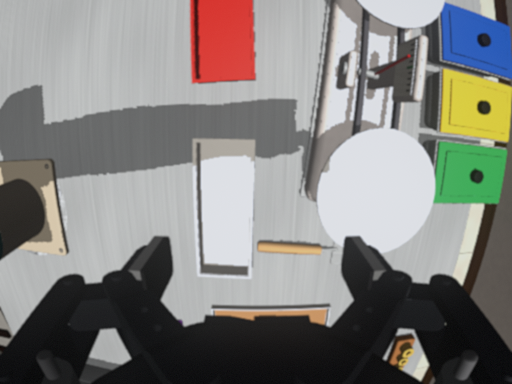

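Run:
```python
import pickle
from h import *
w,P,R=pickle.load(open("w0.pkl","rb"));im=w["pixels"];H,S,V=cv2.split(cv2.cvtColor(im,cv2.COLOR_RGB2HSV))
for b in((262,312,168,201),(262,312,202,235)):
    m=((V>120)&(S<110)).astype(np.uint8);k=np.zeros_like(m);k[b[2]:b[3],b[0]:b[1]]=m[b[2]:b[3],b[0]:b[1]]
    p=np.argwhere(k)[:,::-1];print("driz",len(p),rect([wray(w,P,R,q,.037) for q in p]))
m=cv2.morphologyEx(((V<75)).astype(np.uint8),cv2.MORPH_OPEN,np.ones((3,3)))
m=cv2.morphologyEx(m,cv2.MORPH_CLOSE,np.ones((9,9)));b=blobs(m,(250,322,48,266));print("row",rect([wray(w,P,R,q,.037) for q in b]))
m=((H>5)&(H<25)&(S>60)).astype(np.uint8);b=blobs(m,(190,376,38,275));print("pan",rect([wray(w,P,R,q,.005) for q in b]))
# white tray & plate
w,P,R=pickle.load(open("w1.pkl","rb"));im=w["pixels"];H,S,V=cv2.split(cv2.cvtColor(im,cv2.COLOR_RGB2HSV))
for q in((225,220),(225,148),(180,240),(380,190),(300,210)):print(q,H[q[1],q[0]],S[q[1],q[0]],V[q[1],q[0]])
f=pickle.load(open("f0.pkl","rb"))["top"];ft=f["pixels"];h,s,v=cv2.split(cv2.cvtColor(ft,cv2.COLOR_RGB2HSV))
m=((v>115)&(s>8)&(s<30)).astype(np.uint8)
for n,bx,z in(("tray",(203,284,205,242),.037),("load",(192,247,128,185),.162),("wt",(100,155,122,180),.126)):
    b=blobs(m,bx);print("top",n,rect([ray(f,q,z) for q in b]))
m=((S>8)&(S<40)&(V>200)).astype(np.uint8)
for n,bx,z in(("tray",(188,262,134,282),.037),("load",(312,436,120,262),.162)):
    b=blobs(m,bx);print("wr",n,rect([wray(w,P,R,q,z) for q in b]))
for q in((193,140),(254,140),(251,277),(199,277)):print("corner",wray(w,P,R,q,.037)[:2])
cv2.imwrite("pics/m.png",m*255)
```

```text
driz 561 (array([ 0.5391, -0.384 ]), array([0.0428, 0.0628]), 3.8)
driz 519 (array([ 0.5416, -0.427 ]), array([0.0413, 0.0614]), 0.7)
row (array([ 0.5357, -0.3563]), array([0.0641, 0.2716]), 91.3)
pan (array([ 0.5371, -0.358 ]), array([0.2283, 0.315 ]), 91.1)
(225, 220) 109 9 230
(225, 148) 18 19 174
(180, 240) 90 1 183
(380, 190) 113 9 230
(300, 210) 80 4 185
top tray (array([0.4476, 0.0159]), array([0.0934, 0.2392]), 89.1)
top load (array([0.6506, 0.0896]), array([0.1564, 0.1597]), 89.3)
top wt (array([0.6835, 0.3843]), array([0.1546, 0.1577]), 89.0)
wr tray (array([0.4463, 0.0019]), array([0.0974, 0.2147]), 89.2)
wr load (array([0.6484, 0.0863]), array([0.1585, 0.1594]), 47.2)
corner [0.40140401 0.13290765]
corner [0.49483165 0.13352674]
corner [ 0.49353718 -0.10237127]
corner [ 0.40105155 -0.10645135]
```

w0 shows the row with the striped bars 4th and 5th from +y, at pixels (286,185) and (285,218). Purple (133,102) and turquoise (424,158) are outside the pan. w1 shows the white tray centred near (224,208) and the empty load plate near (377,190). Next I hover over the first striped bar and check it close up.

```bash
cat >> h.py <<'E'
import pickle
r=np.radians
BARS=[(.5385,-.381),(.5400,-.428)];ROWYAW=r(1.2);LOAD=np.array([.6495,.088]);WT=np.array([.6835,.3843])
TRAY={"white":(.447,.0148,r(89.2)),"red":(.4405,.3419,r(93.2))}
def wtplate(f,scene):  # centroid of the weight plate blob
    m=cv2.cvtColor(f["pixels"],cv2.COLOR_RGB2HSV);H,S,V=cv2.split(m)
    k=((V>(150 if scene else 115))&(S>4)&(S<40)).astype(np.uint8)
    k=cv2.morphologyEx(k,cv2.MORPH_OPEN,np.ones((5,5)))
    b=blobs(k,(355,450,240,310) if scene else (100,155,122,180));x,y,w,h=cv2.boundingRect(b.astype(np.int32));return x+w/2,y+h/2,w,h
def proj(f,X):
    c=np.array(f["attitude"]).T@(np.array(X)-f["position"]);u=f["camera_matrix"]@c;return u[:2]/u[2]
E
python3 - <<'E'
from h import *
d=pickle.load(open("f0.pkl","rb"))
print(wtplate(d["scene"],1),[proj(d["scene"],[*WT,z])[1].round(1) for z in(.126,.144,.162)])
x,y=BARS[0]
bot.move_ptp([.45,-.1,.34],down(ROWYAW));bot.move_ptp([x,y,.17],down(ROWYAW))
P=bot.current_tool_pos();R=bot.current_ee_rot();w=bot.grab_frame("wrist");cv2.imwrite("pics/c1.png",w["pixels"][:,:,::-1])
print(P,bot.current_opening(),bot.current_time_s())
# expected pixel of the bar centre for comparison
T=w["tool_from_camera"];K=w["camera_matrix"]
for b in BARS:
    c=np.linalg.inv(T)@np.r_[R.T@(np.array([*b,.037])-P),1];t=np.arctan2(np.hypot(c[0],c[1]),c[2]);print(K[:2,2]+K[0,0]*t*c[:2]/np.hypot(c[0],c[1]))
E
```

```text
(402.5, 280.5, 95, 59) [np.float64(273.9), np.float64(267.9), np.float64(261.8)]
[ 0.53921206 -0.38009123  0.17114306] 0.08545563041998021 8.3417
[255.98763263 187.97193996]
[256.47733072 235.75248567]
```

View pics/c1.png

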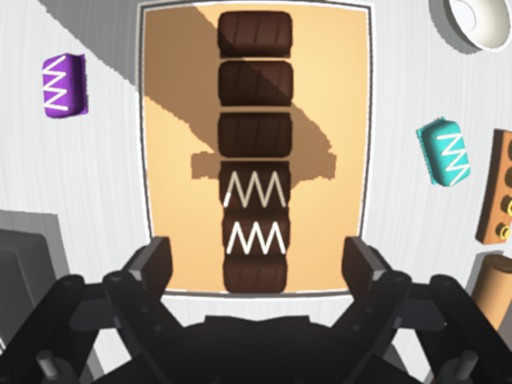

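The close view shows the drizzled bars at (255,189) and (256,237), where my estimates predict them. I'll pick the first one and weigh it.

```bash
cat >> h.py <<'E'
def look(n):
    for s in("scene","top"):
        f=bot.grab_frame(s);pickle.dump(f,open(f"{n}_{s}.pkl","wb"))
        if s=="scene":
            print(n,"scene",wtplate(f,1));cv2.imwrite(f"pics/{n}.png",cv2.resize(f["pixels"][140:360,200:470],None,fx=2.5,fy=2.5)[:,:,::-1])
    P=bot.current_tool_pos();R=bot.current_ee_rot();w=bot.grab_frame("wrist");pickle.dump((w,P,R),open(f"{n}_w.pkl","wb"))
    cv2.imwrite(f"pics/{n}_w.png",w["pixels"][:,:,::-1])
def weigh(i):
    x,y=BARS[i];D=down(ROWYAW)
    bot.move_ptp([x,y,.17],D);bot.gripper_to(.085)
    g=bot.movel([x,y,.024],speed=.12,guard=8);print("down hit",g,bot.current_tool_pos())
    if g: return
    bot.gripper_to(.05,squeeze=30);print("open",bot.current_opening())
    bot.movel([x,y,.12],speed=.15)
    bot.movel([x,y,.32],speed=.3);bot.hold(.3);print("F",bot.current_wrist_force(),"open",bot.current_opening())
    bot.move_ptp([*LOAD,.30],down(0));bot.movel([*LOAD,.20],speed=.2);bot.movel([*LOAD,.177],speed=.03)
    bot.hold(.2);print("F placed",bot.current_wrist_force())
    bot.gripper_to(.085);bot.movel([*LOAD,.30],speed=.12);bot.hold(1.0);print(bot.current_time_s())
    look(f"wg{i}");print(bot.current_time_s())
E
python3 - <<'E'
from h import *
weigh(0)
E
```

```text
down hit False [ 0.53921819 -0.38160942  0.02505171]
open 0.0674616682888948
F [ 0.46332925  0.03615413 -1.09760744] open 0.0672761377671071
F placed [-0.20524103 -0.46497054  0.23492109]
18.4083
wg0 scene (362.5, 266.5, 15, 13)
18.5583
```

View pics/wg0.png

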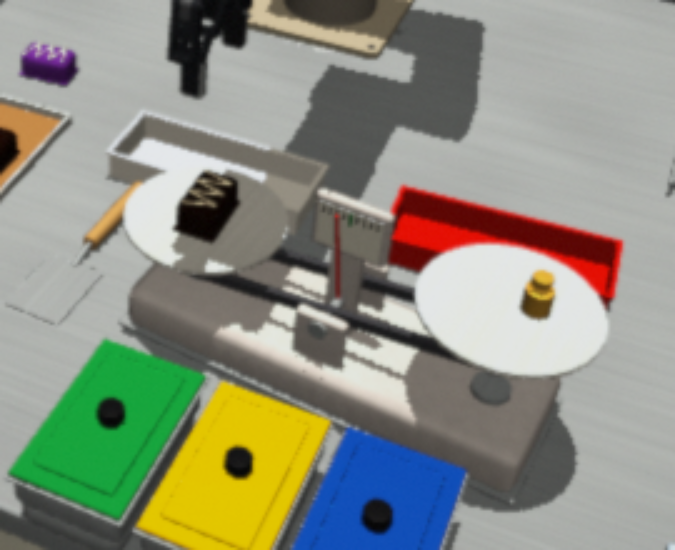

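View pics/wg0_w.png

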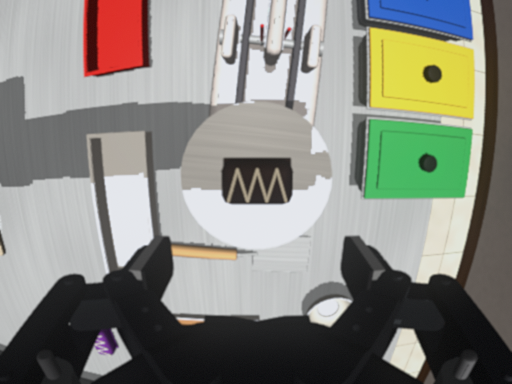

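```bash
cat >> h.py <<'E'
def brass(f):
    H,S,V=cv2.split(cv2.cvtColor(f["pixels"],cv2.COLOR_RGB2HSV))
    k=np.zeros(H.shape,bool);k[250:285,395:430]=True
    p=np.argwhere(k&(H>12)&(H<32)&(S>100));return p.mean(0).round(2),len(p)
E
python3 - <<'E'
from h import *
d=pickle.load(open("f0.pkl","rb"))["scene"];e=pickle.load(open("wg0_scene.pkl","rb"))
bot.hold(.6);g=bot.grab_frame("scene")
for f in(d,e,g):
    print(brass(f))
    V=cv2.cvtColor(f["pixels"],cv2.COLOR_RGB2GRAY)
    for c in(375,385,440):
        q=V[230:310,c].astype(int);gr=np.diff(q);print(c,"top",230+gr[:40].argmax(),"bot",230+40+gr[40:].argmin(),end="; ")
    print()
print([proj(d,[.70,.37,z])[1].round(1) for z in(.146,.164,.182)])
a=[cv2.resize(f["pixels"][205:310,305:450],None,fx=3,fy=3,interpolation=cv2.INTER_CUBIC) for f in(d,g)]
cv2.imwrite("pics/cmp.png",np.vstack([x[:290] for x in a])[:,:,::-1])
E
```

```text
(array([269.93, 412.02]), 176)
375 top 251 bot 290; 385 top 249 bot 296; 440 top 268 bot 284; 
(array([258.02, 415.11]), 172)
375 top 241 bot 275; 385 top 237 bot 282; 440 top 259 bot 277; 
(array([258.02, 415.11]), 172)
375 top 241 bot 275; 385 top 238 bot 282; 440 top 259 bot 277; 
[np.float64(270.0), np.float64(263.9), np.float64(257.6)]
```

View pics/cmp.png

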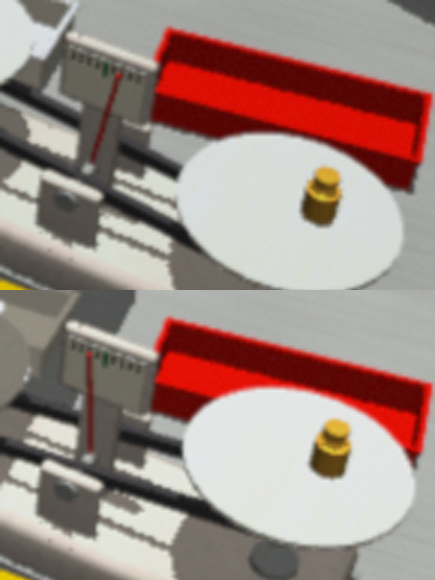

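The brass weight has risen 11.9 px, against about 12.4 px predicted for the full swing. The pointer is past the green level mark on the other side, so bar A is heavier and goes in the white tray.

```bash
cat >> h.py <<'E'
def stow(tray,zp,off,n):
    D=down(r(90));bot.move_ptp([*LOAD,.26],D);bot.gripper_to(.075)
    z=zp+.025;g=bot.movel([*LOAD,z],speed=.12,guard=8);print("down hit",g,bot.current_tool_pos())
    if g: return
    bot.gripper_to(.025,squeeze=30);print("open",bot.current_opening())
    bot.movel([*LOAD,z+.06],speed=.1);bot.movel([*LOAD,.33],speed=.25);bot.hold(.2);print("F",bot.current_wrist_force(),bot.current_opening())
    x,y,a=TRAY[tray];x+=off*np.cos(a);y+=off*np.sin(a);D=down(a)
    bot.move_ptp([x,y,.25],D);bot.movel([x,y,.075],speed=.2)
    g=bot.movel([x,y,.0265],speed=.04,guard=4);print("tray hit",g,bot.current_tool_pos())
    if bot.current_tool_pos()[2]>.036: return
    bot.gripper_to(.062);bot.movel([x,y,.10],speed=.12);bot.movel([x,y,.30],speed=.3);look(n);print(bot.current_time_s())
E
python3 - <<'E'
from h import *
stow("white",.126,.055,"st0")
E
```

```text
down hit False [0.6503312  0.08802848 0.15202776]
open 0.04159240687176317
F [ 0.16573931  0.18693531 -1.63382188] 0.04163561639703906
tray hit True [0.44728426 0.06976702 0.02909995]
st0 scene (402.5, 279.5, 95, 59)
28.9
```

View pics/st0_w.png

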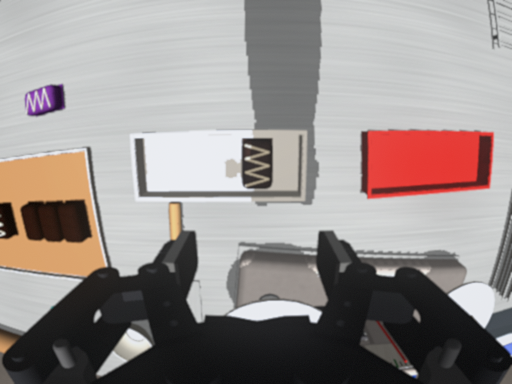

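Bar A lies flat and crosswise in the white tray at (257,163). Next is bar B.

Run:
```python
from h import *
bot.move_ptp([.40,-.2,.33],down(ROWYAW))
weigh(1)
g=pickle.load(open("wg1_scene.pkl","rb"));print(brass(g))
bot.hold(.5);g2=bot.grab_frame("scene");print(brass(g2))
w=pickle.load(open("wg1_w.pkl","rb"))[0]["pixels"]
a=cv2.resize(g2["pixels"][205:310,305:450],None,fx=3,fy=3,interpolation=cv2.INTER_CUBIC)
cv2.imwrite("pics/cmp1.png",np.vstack([w[:,:435],a])[:,:,::-1][190-100:,:])
```

```text
down hit False [ 0.54072243 -0.42866978  0.02512194]
open 0.06755206630418469
F [-0.47528475  0.38099201 -1.53380578] open 0.0675968667736791
F placed [-0.45494018 -0.07027486 -0.49296039]
41.2667
wg1 scene (363.0, 267.0, 16, 14)
41.4167
(array([258.98, 415.01]), 182)
(array([258.87, 415.03]), 181)
```

View pics/cmp1.png

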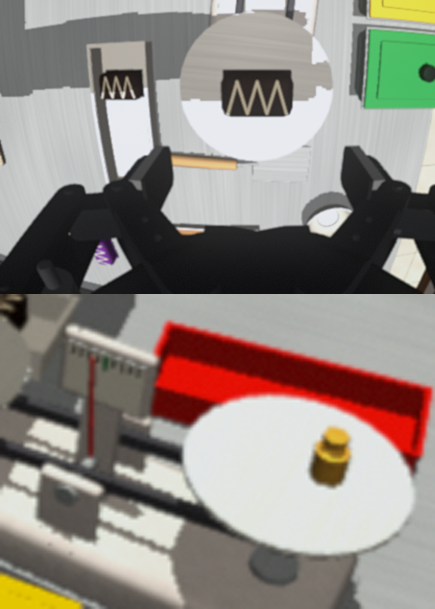

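The brass weight sits at row 258.9, against about 264 when level, and the pointer is past the green mark on the load-down side. Bar B is also heavier, by roughly 10 g, so it goes in the white tray too, at the free end.

Run:
```python
from h import *
stow("white",.128,-.055,"st1")
bot.move_ptp([.36,.1,.36],down(r(90)));f=bot.grab_frame("scene");t=bot.grab_frame("top")
print(brass(f),bot.current_time_s(),bot.current_opening())
w=pickle.load(open("st1_w.pkl","rb"))[0]["pixels"]
a=cv2.resize(t["pixels"][110:260,90:420],None,fx=1.55,fy=1.55,interpolation=cv2.INTER_CUBIC)[:,:512]
cv2.imwrite("pics/fin.png",np.vstack([w[:300,:a.shape[1]],a])[:,:,::-1])
```

```text
down hit False [0.65029824 0.08804246 0.15401018]
open 0.04147682719952518
F [-0.22819761  0.70550738 -1.42558002] 0.041586465606269885
tray hit True [ 0.44577694 -0.0400907   0.02763405]
st1 scene (402.5, 280.5, 95, 59)
51.8083
(array([269.94, 411.84]), 172) 52.6417 0.061821973310590375
```

View pics/fin.png

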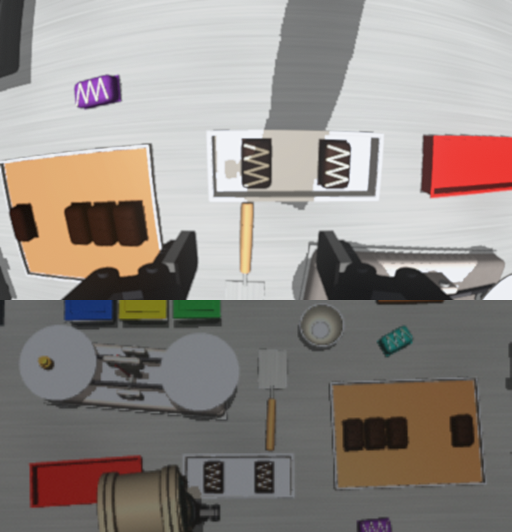

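Both striped bars lie flat and crosswise in the white tray, at (257,163) and (335,163). The plain bars, weight, spatula and bowl are where they were.

```bash
python3 -c "
from cell import bot
bot.job_done();print(bot.current_time_s())"
```

```text
the job is handed in; nothing more can be done
the job is handed in; nothing more can be done
```

I weighed both striped bars one after the other, and both were heavier than the brass weight, so both went into the white tray. I handed the job in at about 53 s on the robot's clock; the limit is 72 s.

- **First bar:** it took the beam to about the load-down stop. The brass weight rose 11.9 px in the scene view, against about 12.4 px predicted for full travel.
- **Second bar:** it stopped just short of the stop, by my estimate about +0.10 rad or 10 g over, and the reading held half a second later.

**Last checks:**
- Both bars lie flat and crosswise in the white tray.
- The beam is back at its empty rest position.
- The brass weight is within 0.2 px of where it started.
- The plain bars, spatula and bowl look unmoved.
- The gripper is clear of everything.

**What disagreed:** my first way of measuring the weight plate (a colour blob) gave wrong outlines once the beam moved. I used the brass weight's height and the pointer instead, and those two agreed. The wrist force readings were too noisy, by several tenths of a newton, to confirm the weights.

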